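Roll the tube stock onto the scribed line

TASK

With the fingertips, roll the thicker of the two brass tubes across the dark steel plate until it lies straight along the white scribed line in the middle, centred over it, with the line still showing past both of its ends, then let go of it. It has to roll all the way, turning over as it goes: do not drag it along or pick it up, and leave the thinner tube and the other things on the bench where they are.

Things in the scene. Friction and masses are not known exactly. Their poses are not given: they have to be found in the camera images.
- plate: Flat dark steel plate fixed to the bench, 240 mm (its x) by 420 mm (its y), 10 mm thick. Origin at the centre of its underside, on the bench; its top is 10 mm above that. A white scribed line 210 mm long and 3 mm wide runs along the plate's x axis through its centre (plate y = 0). The plate lies turned by up to 20 degrees either way.
- thick_tube: Brass tube with dark ends, 32 mm diameter, 130 mm long, about 350 g, lying loose on the plate about 130 mm to either side of the line, up to 10 degrees askew. Origin at its centre, 16 mm above the plate; x runs along it; y and z turn as it rolls. A fingertip pressed on its top with a few N and moved sideways rolls it half as far as the tip goes; it comes to rest by itself.
- thin_tube: Brass tube of 14 mm diameter, 130 mm long, about 80 g, lying loose on the plate on the other side of the line, also roughly parallel to it. Origin at its centre, x along the tube. To be left alone.
- tin: Squat amber glass jar with a metal cap, 54 mm diameter, 40 mm high, on the bench just beyond the plate's far edge (plate +x). Origin at the centre of its underside. To be left alone.
- burr_block: Wooden block 45 x 80 x 30 mm with two rows of small steel burrs standing up to 53 mm above the bench, beyond the plate's far edge. Origin at the centre of its underside. To be left alone.
- driver: Screwdriver 160 mm long lying on the bench to the left (+y) of the plate. Origin on its underside. To be left alone.
Not all that is in view belongs to the job. There is more than one size of the thick_tube; the job needs the largest.

How it is judged:
By the outcome, as a careful person would: the job done as asked, in the order asked, and still so for the second after the job is handed in, with the robot touching nothing.
It also fails if it takes over 72 s, if anything falls off the work surface, if the arm or the gripper's body presses on something with over 40 N, if the wrist force passes 120 N, or if a joint passes its speed limit or range.

ROBOT

A 7-joint arm with a two-finger parallel gripper is mounted at the origin on the work surface. World frame = base frame: x ahead of the robot, y to its left, z up, the work surface at z = 0. Lengths are in m, angles in rad, forces in N, time in s.
With the tool pointing down it reaches from about 0.375 to 0.925 m from the base axis. Payload 3.1 kg.
Tool frame: the origin (TCP) lies between the finger pads; the fingertips stand 19 mm ahead of it and the grasp point (between the pads) is the TCP; z points along the fingers, y is the direction in which the jaws open and shut (so a half turn about z gives the same grasp; the last joint's range is limited). The gripper opens to 85 mm and grips with 20 to 120 N. Pads are 22 mm wide; open, the fingers measure 114 mm over their backs; the gripper's body (76 mm by 85 mm) begins 54 mm behind the grasp point. The pads swing forward as they close: fully open they stand 13 mm farther back than shut.
Start: joints at [1.244, 0.383, 0.044, 1.598, -0.018, 1.161, -0.05], TCP at [0.147, -0.633, 0.22] pointing down, gripper open.
Joint ranges: [-2.61, 2.61], [-0.41, 2.15], [-1.48, 1.57], [0, 2.5], [-1.57, 4.71], [0.05, 1.97], [-2.85, 2.85]. Speed limits (rad/s): [2.79, 2.79, 3.14, 3.14, 3.14, 3.14, 3.14].

INTERFACE

Orientations are given as a unit quaternion [x, y, z, w].
In Python, from bench import move_ptp, movel, move_j, move_gripper, pause, inverse_kinematics, read_camera, camera_params, MotionError, sign_off, look_for, tip_of, read_time_s, read_qpos, read_joint_vel, read_effort, read_eef_pos, read_tcp_rot, read_ft_force, read_ft_torque, read_finger_gap gives the robot as it stands. Calls block until the motion is done:
- move_ptp(position, orientation): joint-space move of the TCP to a pose.
- movel(position, orientation=None, speed=0.15): straight line of the TCP; orientation=None keeps the orientation; speed is the mean speed in m/s.
- move_j(angles): joint-space move.
- move_gripper(opening, effort=None): finger opening in m; effort is the grip in N (None keeps the last); returns when the fingers have stopped.
- pause(seconds).
- inverse_kinematics(position, orientation): joint angles nearest the present ones, or None.
- read_camera(name): name is "scene" or "side" or "wrist"; returns the picture (384x512x3 uint8, red, green, blue); there is no depth.
- camera_params(name): a dict with "K" (3x3 intrinsics, pixels), "dist_coeffs" ([k1, k2, p1, p2, k3] as OpenCV has them; the pictures are not rectified), "camera_from_world" (4x4, takes a point from world to camera coordinates). Camera axes: x right, y down, z forward; pixel columns grow to the right and rows downward; lengths in m; the calibration is good to about 2 mm. A picture is of the moment at which its call begins: read the wrist's pose just before it. camera_params takes no time and is no camera call; for the wrist camera it gives the pose at the moment of the call.
A pose or a line that the arm cannot do raises MotionError and nothing moves.
- sign_off(): hands the job in, once; it reports no verdict.
Trained networks look in the newest picture that a camera, given by its name, has taken for a name from the list of things; names that differ only in an ending like _2 or _b are one class to them, and where a whole thing is asked for, a point or a joint stands for the part that bears it (a point fixed in the world has none). Each returns a list of dicts, best first, with "confidence" (0 to 1); they miss things now and then, are a little off and sometimes report something else, mostly with a low value. They report only what shows in the picture. A call takes as long as a camera call. They do not tell look-alikes from the thing itself.
- look_for(camera, name): "at" ([column, row] in pixels, amid what is visible of it).
- tip_of(camera, name): "at" ([column, row] in pixels: a listed point, or the origin of a listed thing).
Readings, each from a call of its own:
- read_time_s(): time.
- read_qpos(): joint angles.
- read_joint_vel(): joint speeds.
- read_effort(): joint torques, N m.
- read_eef_pos(): TCP position.
- read_tcp_rot(): TCP orientation.
- read_ft_force(): force on the tool from outside, world axes, zero at the start.
- read_ft_torque(): the same for the moment, N m.
- read_finger_gap(): finger opening in m.
Only numpy, scipy, OpenCV 4.12 (cv2) and the standard library are available. Lean on these libraries where they do the work, as an engineer would, in place of code of your own. Each camera call takes 0.05 s, during which the arm holds its last target. There are 200 camera calls.

## Working session

There is one attempt and no reset: what is moved stays moved. The work goes in short steps, each a Python script; the robot and the scene stay as the last script left them, time stands still between calls to the robot, and variables do not carry over. Pictures are saved under pics/ and viewed, about 8 in all and at most 12, crops included, and the job is handed in when it is done.

```bash
mkdir -p pics; ls
python3 - <<'E'
from bench import *
import cv2,numpy as np
ims=[]
for c in ["scene","side"]:
    im=read_camera(c); cv2.imwrite(f"pics/{c}0.png",im[:,:,::-1])
    p=camera_params(c); print(c,np.round(p["K"],1).tolist(),np.round(p["dist_coeffs"],4),np.round(p["camera_from_world"],3).tolist())
    for n in ["plate","thick_tube","thin_tube"]:
        print(c,n,[(np.round(d["at"],1).tolist(),round(d["confidence"],2)) for d in look_for(c,n)])
print(read_time_s(),read_tcp_rot(),read_ft_force())
E
```

```text
pics
scene [[495.9, 0.0, 250.1], [0.0, 495.9, 189.6], [0.0, 0.0, 1.0]] [-0.0824  0.      0.      0.      0.    ] [[0.051, 0.999, -0.019, -0.175], [0.714, -0.05, -0.698, -0.346], [-0.698, 0.022, -0.716, 1.663], [0.0, 0.0, 0.0, 1.0]]
scene plate [([185.7, 211.9], 0.62)]
scene thick_tube [([309.2, 203.6], 0.67), ([259.9, 134.9], 0.55)]
scene thin_tube [([135.3, 215.5], 0.64)]
side [[464.4, 0.0, 255.8], [0.0, 464.4, 196.0], [0.0, 0.0, 1.0]] [0.0102 0.     0.     0.     0.    ] [[0.913, -0.409, -0.003, -0.431], [-0.3, -0.664, -0.685, 0.282], [0.278, 0.626, -0.728, 0.99], [0.0, 0.0, 0.0, 1.0]]
side plate [([290.5, 259.6], 0.94), ([207.7, 139.3], 0.74)]
side thick_tube [([252.7, 207.7], 0.9), ([163.5, 219.5], 0.9), ([239.3, 166.0], 0.5)]
side thin_tube [([321.8, 284.7], 0.69)]
0.4 [ 9.93458614e-01  1.14192574e-01 -3.26921613e-05 -1.95374553e-04] [-0.95996785 -1.00370395  0.67087625]
```

View pics/scene0.png

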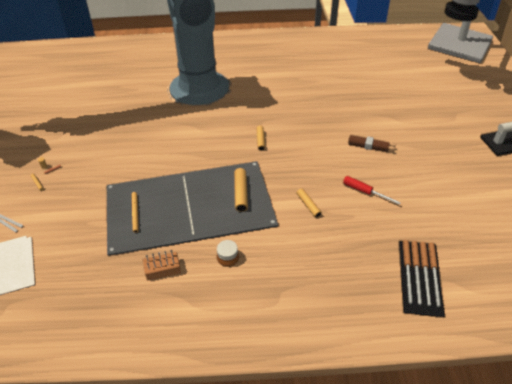

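View pics/side0.png

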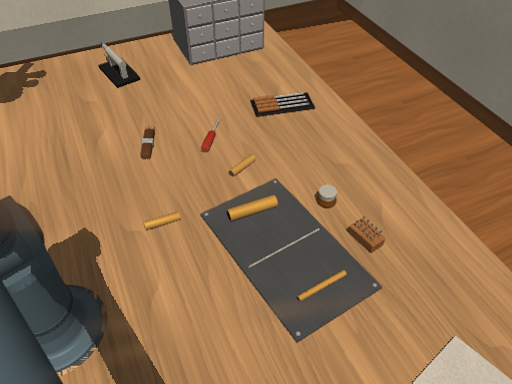

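Thick-tube candidates:
- Scene (241,189) / side (252,207): on the plate and the fattest, so this is my choice.
- Scene (261,137) / side (163,220): on the bench, thinner.
- Scene (309,203) / side (242,165): on the bench, thinner.
- Scene (135,213) / side (322,285): the thin tube on the plate.

The line runs from (184,176) to (193,235) in the scene picture. Next I'll fit the plate and tube outlines in both views.

```bash
cat > h.py <<'E'
from bench import *
import cv2,numpy as np
from scipy.optimize import minimize
from scipy.spatial.transform import Rotation as R
S=4
def proj(P,X):
    M=P["camera_from_world"]; rv,_=cv2.Rodrigues(np.array(M)[:3,:3])
    return cv2.projectPoints(np.float64(X),rv,np.float64(np.array(M)[:3,3]),np.float64(P["K"]),np.float64(P["dist_coeffs"]))[0].reshape(-1,2)
def up(p): return np.round((p+.5)*S-.5).astype(np.int32)
def pose(X,x,y,a,z=0):
    c,s=np.cos(a),np.sin(a); X=np.float64(X)
    return np.c_[c*X[:,0]-s*X[:,1]+x,s*X[:,0]+c*X[:,1]+y,X[:,2]+z]
def box(a,b,z): return [[a/2,b/2,z],[a/2,-b/2,z],[-a/2,-b/2,z],[-a/2,b/2,z]]
th=np.linspace(0,2*np.pi,40,endpoint=False)
def plate_mask(P,v,m):
    cv2.fillConvexPoly(m,cv2.convexHull(up(proj(P,pose(box(.24,.42,.01),*v)))),1)
def tube_mask(P,v,m,r=.016,L=.13):
    caps=[np.c_[np.full(40,e*L/2),r*np.cos(th),r*np.sin(th)] for e in(-1,1)]
    W=[pose(c,*v,z=.01+r) for c in caps]
    cv2.fillConvexPoly(m,cv2.convexHull(up(proj(P,np.vstack(W)))),1)
    M=np.array(P["camera_from_world"]); C=-M[:3,:3].T@M[:3,3]
    ax=np.array([np.cos(v[2]),np.sin(v[2]),0])
    for e,w in zip((-1,1),W):
        if (C-w.mean(0))@ax*e>0: cv2.fillConvexPoly(m,cv2.convexHull(up(proj(P,w))),0)
def fit(fn,obs,v0,step):
    """obs: list of (params, upscaled bool mask); returns pose, mean IoU"""
    def cost(v):
        t=0
        for P,o in obs:
            m=np.zeros(o.shape,np.uint8); fn(P,v,m); m=m>0
            t+=(m&o).sum()/max(1,(m|o).sum())
        return -t/len(obs)
    sx=np.array([v0]+[np.add(v0,np.eye(3)[i]*step[i]) for i in range(3)])
    r=minimize(cost,v0,method="Nelder-Mead",options=dict(initial_simplex=sx,xatol=1e-4,fatol=1e-5,maxiter=200))
    return r.x,-r.fun
def big(im): return cv2.resize(im,None,fx=S,fy=S,interpolation=cv2.INTER_CUBIC)
def brass(im):
    h=cv2.cvtColor(big(im),cv2.COLOR_RGB2HSV); return (h[...,1]>110)&(h[...,2]>70)
def comp(mask,at):
    n,l=cv2.connectedComponents(mask.astype(np.uint8)); u=up(np.float64(at)); return l==l[u[1],u[0]]
def ray(P,px,z):
    M=np.array(P["camera_from_world"]); u=cv2.undistortPoints(np.float64([[px]]),np.float64(P["K"]),np.float64(P["dist_coeffs"])).ravel()
    C=-M[:3,:3].T@M[:3,3]; d=M[:3,:3].T@np.r_[u,1]; return C+d*(z-C[2])/d[2]
E
cat > m.py <<'E'
from h import *
P={c:camera_params(c) for c in("scene","side")}; I={c:read_camera(c) for c in P}
A=dict(scene=[(240,185),(135,205),(190,205)],side=[(252,207),(325,283),(285,247)])
for c in P:
    print(c,[np.round(ray(P[c],a,z)[:2],3) for a,z in zip(A[c],(.026,.017,.01))])
tri=ray(P["scene"],A["scene"][2],.01)
obs=[]
for c in P:
    b=big(I[c]).astype(int); g=(b.max(2)<110)&(b.max(2)-b.min(2)<30)
    g=cv2.morphologyEx(comp(g,(160,210) if c=="scene" else (290,280)).astype(np.uint8),cv2.MORPH_CLOSE,np.ones((45,45)))>0
    obs.append((P[c],g)); cv2.imwrite(f"pics/_m{c}.png",g*255)
for o in [obs,obs[:1],obs[1:]]: print("plate",fit(plate_mask,o,[tri[0],tri[1],.1],[.02,.02,.1]))
for n,k,r in(("thick",0,.016),("thin",1,.007)):
    ob=[(P[c],comp(brass(I[c]),A[c][k])) for c in P]; print([o[1].sum() for o in ob])
    t=ray(P["scene"],A["scene"][k],.01+r)
    for o in [ob,ob[:1],ob[1:]]: print(n,fit(lambda p,v,m:tube_mask(p,v,m,r),o,[t[0],t[1],.1],[.02,.02,.15]))
c="side"; cv2.imwrite("pics/crop0.png",cv2.resize(I[c][140:350,120:400,::-1],None,fx=2.8,fy=2.8))
E
python3 m.py
```

```text
scene [array([0.502, 0.123]), array([ 0.546, -0.149]), array([ 0.549, -0.008])]
side [array([0.517, 0.123]), array([ 0.577, -0.148]), array([ 0.543, -0.016])]
plate (array([ 0.54335354, -0.01632219,  0.14774209]), np.float64(0.9368864597261002))
plate (array([ 0.54749587, -0.01126762,  0.15645337]), np.float64(0.9374638358481329))
plate (array([ 0.54058126, -0.01703275,  0.15666415]), np.float64(0.9894805387782216))
[np.int64(7450), np.int64(10032)]
thick (array([ 0.51708018,  0.12270909, -0.01270808]), np.float64(0.9259679854348901))
thick (array([ 0.52127769,  0.12332439, -0.00967498]), np.float64(0.9466154457544046))
thick (array([ 0.5155428 ,  0.12188282, -0.01551843]), np.float64(0.9765609611975576))
[np.int64(3792), np.int64(5700)]
thin (array([ 0.56822599, -0.14828976,  0.1370017 ]), np.float64(0.9068420802359125))
thin (array([ 0.57309118, -0.1469921 ,  0.13399002]), np.float64(0.9298154406030673))
thin (array([ 0.56644375, -0.14908447,  0.13756514]), np.float64(0.9632302405498282))[ WARN:0@2.450] global loadsave.cpp:1063 imwrite_ Unsupported depth image for selected encoder is fallbacked to CV_8U.
```

View pics/crop0.png

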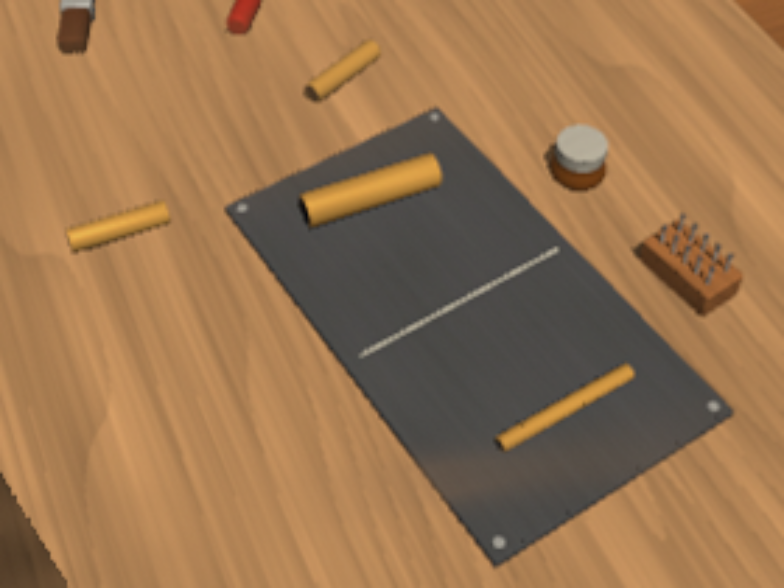

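The crop confirms that the fat tube on the plate, at (370,188) in the crop, is the thicker one. The two bench tubes are clearly smaller. Plate-frame checks: the tube is about 140 mm on the +y side and about 9.8° askew, which matches the description. Next I'll hover over it with the jaws along the tube.

```bash
cat >> h.py <<'E'
PL=np.array([.5406,-.0170,.1563])
def quat(a,f): return (R.from_euler("z",a+f*np.pi/2)*R.from_euler("x",np.pi)).as_quat()
def toplate(v):
    c,s=np.cos(PL[2]),np.sin(PL[2]); d=np.subtract(v[:2],PL[:2]); return np.array([c*d[0]+s*d[1],-s*d[0]+c*d[1],np.degrees(v[2]-PL[2])])
def fz(n=8): return np.mean([read_ft_force() for _ in range(n)],0)
E
python3 - <<'E'
from h import *
t=[.5155,.1219,-.0155]
for f in(1,-1):
    q=inverse_kinematics([t[0],t[1],.11],quat(t[2],f)); q2=inverse_kinematics([.54,-.017,.11],quat(.156,f)); print(f,np.round(q,2) if q is not None else None,np.round(q2,2) if q2 is not None else None)
f=1
q=[inverse_kinematics([t[0],t[1],.13],quat(t[2],f)) for f in(1,-1)]
f=(1,-1)[int(np.argmin([9 if k is None else abs(k[6]) for k in q]))]; print("f",f)
move_gripper(.085)
move_ptp([t[0],t[1],.13],quat(t[2],f))
print(read_time_s(),read_eef_pos(),fz(),read_finger_gap())
for c in("wrist","side","scene"): cv2.imwrite(f"pics/{c}1.png",read_camera(c)[:,:,::-1])
w=[cv2.imread(f"pics/{c}1.png") for c in("wrist","side")]
cv2.imwrite("pics/both1.png",cv2.resize(np.hstack(w),(800,300)))
E
```

```text
1 [ 0.54  0.5  -1.02  1.94  0.51  0.99 -0.73] [ 0.55  0.4  -0.7   1.93  0.32  0.93 -0.14]
-1 [ 0.68  0.64 -1.24  1.94  0.7   1.08  2.27] [-1.05  0.81  1.38  2.   -0.9   1.15 -2.27]
f 1
3.6833 [0.51598715 0.12060492 0.12988195] [-0.25393231  0.43730243 -0.9699329 ] 0.08530040926502776
```

View pics/both1.png

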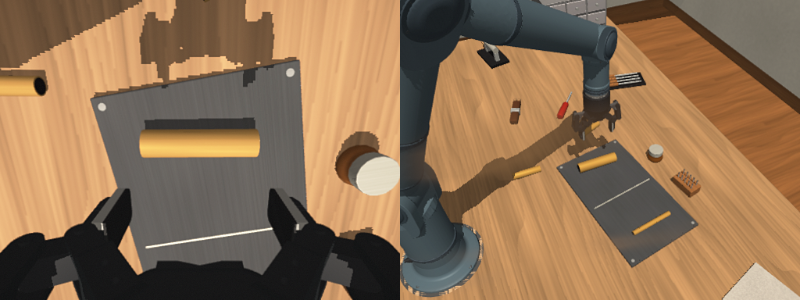

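Wrist view: the tube lies at about (200,143), seen between the jaws, with the line at (150,245)–(265,232). I'll measure it from the wrist and side views, then find the contact height by force.

```bash
cat >> h.py <<'E'
def see(g,cams=("wrist","side"),z=.026):
    """fit the thick tube near guess g in each camera; also plate-line end points in wrist"""
    out={}
    for c in cams:
        P=camera_params(c); im=read_camera(c); m=np.zeros((384*S,512*S),np.uint8); tube_mask(P,g,m)
        near=cv2.dilate(m,np.ones((61,61)))>0
        b=brass(im)&near
        n,l,st,_=cv2.connectedComponentsWithStats(b.astype(np.uint8)); 
        if n<2: continue
        b=l==1+np.argmax(st[1:,4])
        out[c]=fit(tube_mask,[(P,b)],list(g),[.006,.006,.05])
        if c=="wrist":
            h=cv2.cvtColor(big(im),cv2.COLOR_RGB2HSV); lm=np.zeros_like(m)
            cv2.fillConvexPoly(lm,cv2.convexHull(up(proj(P,pose(box(.215,.03,.01),*PL)))),1)
            w=(lm>0)&(h[...,1]<50)&(h[...,2]>150); ys,xs=np.nonzero(w)
            if len(xs)>300:
                k=np.random.default_rng(0).choice(len(xs),300)
                X=np.array([ray(P,((x+.5)/S-.5,(y+.5)/S-.5),.01)[:2] for x,y in zip(xs[k],ys[k])])
                vx,vy,x0,y0=cv2.fitLine(np.float32(X),cv2.DIST_HUBER,0,1e-4,1e-4).ravel()
                if vx<0: vx,vy=-vx,-vy
                a=np.arctan2(vy,vx); t=out[c][0]; s=(X-[x0,y0])@[vx,vy]
                d=-vy*(t[0]-x0)+vx*(t[1]-y0)
                print("  line(wrist) yaw %.4f, tube off %.4f yawdiff %.2fdeg, line at tube x: %.4f, visible len %.3f"%(a,d,np.degrees(t[2]-a),y0+(t[0]-x0)*vy/vx,np.ptp(s)))
    for c,(v,i) in out.items(): print(" ",c,np.round(v,4),"iou %.3f"%i,"plate frame",np.round(toplate(v),4))
    return out
E
python3 - <<'E'
from h import *
o=see([.5155,.1219,-.0155])
v=o["wrist"][0]; 
n=np.array([-np.sin(v[2]),np.cos(v[2])])
p=v[:2]+.008*n; q=quat(v[2],1)
f0=fz(20); print("f0",f0)
movel([p[0],p[1],.075],q,speed=.15)
z=.075
while z>.046:
    z-=.001; movel([p[0],p[1],z],q,speed=.03); f=fz(4)-f0
    if f[2]>4: break
print(z,f,read_eef_pos(),read_time_s())
E
```

```text
line(wrist) yaw 0.1596, tube off 0.1404 yawdiff -9.83deg, line at tube x: -0.0207, visible len 0.211
  wrist [ 0.5158  0.1215 -0.0119] iou 0.994 plate frame [-3.0000e-03  1.4060e-01 -9.6355e+00]
  side [ 0.5147  0.1216 -0.0158] iou 0.976 plate frame [-4.000e-03  1.409e-01 -9.861e+00]
f0 [ 0.04668294  0.76876285 -0.00813892]
0.04599999999999997 [-0.95124817 -1.09881055  0.62687614] [0.51579212 0.12939869 0.04591575] 11.7
```

Run:
```python
from h import *
p=read_eef_pos(); q=read_tcp_rot(); z=.046
f0=np.array([0,.5,0])
while z>.036:
    z-=.001; movel([p[0],p[1],z],q,speed=.05); f=fz(4)
    if f[2]>3.5: break
print(z,f,fz(20),read_eef_pos(),read_time_s())
for c in("wrist","side"): cv2.imwrite(f"pics/{c}2.png",read_camera(c)[:,:,::-1])
w=[cv2.imread(f"pics/{c}2.png") for c in("wrist","side")]; w[1]=cv2.resize(w[1][150:270,190:350],(512,384))
cv2.imwrite("pics/both2.png",cv2.resize(np.hstack(w),(800,300)))
```

```text
0.03599999999999999 [ 0.57501122 -0.55216675 -0.14590975] [ 0.57501122 -0.55216675 -0.14590975] [0.51573268 0.129383   0.03591302] 14.2
```

View pics/both2.png

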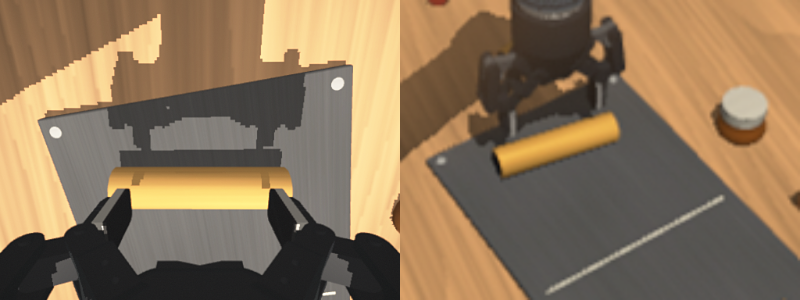

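Force readings carry about 1 N of noise, and no contact shows yet. I'll overlay the predicted tip points to find where the tips really are.

Run:
```python
from h import *
pause(.3); print(read_ft_force(),read_finger_gap())
T=R.from_quat(read_tcp_rot()).as_matrix(); p=read_eef_pos(); print(p,T[:,1])
ims=[]
for c,(x0,y0,x1,y1) in dict(wrist=(110,190,270,310),side=(200,150,300,225)).items():
    P=camera_params(c); im=cv2.imread(f"pics/{c}2.png"); k=400/(x1-x0); out=cv2.resize(im[y0:y1,x0:x1],(400,300),interpolation=cv2.INTER_CUBIC)
    for s in(-1,1):
        for t,col in((0,(0,0,255)),(.006,(0,255,0)),(.019,(255,0,0))):
            pts=np.array([p+T@[u,s*.0425,t] for u in(-.011,0,.011)])
            for a in proj(P,pts): cv2.circle(out,tuple(int(e) for e in (a-[x0,y0])*k),3,col,-1)
    ims.append(out)
cv2.imwrite("pics/ov.png",np.hstack(ims))
```

```text
[-0.26155996 -0.50579572  0.32482674] 0.08500273855466074
[0.5158216  0.12941823 0.03602865] [ 9.99929034e-01 -1.19128670e-02 -1.07470779e-04]
```

View pics/ov.png

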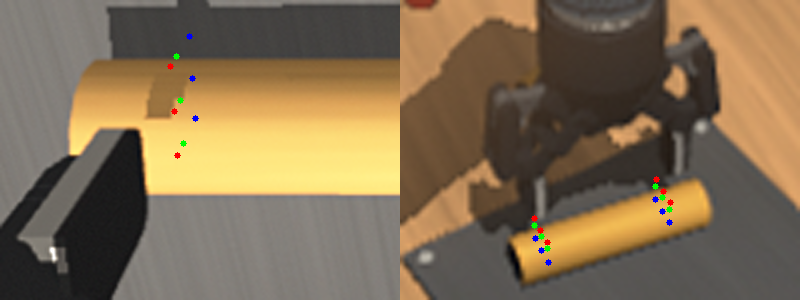

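Run:
```python
from h import *
p=read_eef_pos(); q=read_tcp_rot(); z=.036; L=[]
while z>.018:
    z-=.001; movel([p[0],p[1],z],q,speed=.05); f=read_ft_force(); L.append((round(z,3),*np.round(f,1)))
    if f[2]>3: break
print(L,read_eef_pos(),read_time_s())
im=np.hstack([cv2.resize(read_camera(c)[y0:y1,x0:x1,::-1],(400,300)) for c,(x0,y0,x1,y1) in dict(wrist=(60,150,460,384),side=(200,150,300,225)).items()])
cv2.imwrite("pics/c3.png",im)
```

```text
[(0.035, np.float64(-0.3), np.float64(0.2), np.float64(0.4)), (0.034, np.float64(-0.3), np.float64(0.2), np.float64(0.9)), (0.033, np.float64(0.4), np.float64(-0.0), np.float64(0.3)), (0.032, np.float64(-0.0), np.float64(-0.1), np.float64(1.4)), (0.031, np.float64(0.4), np.float64(-0.8), np.float64(0.8)), (0.03, np.float64(-0.3), np.float64(-0.0), np.float64(0.2)), (0.029, np.float64(-0.5), np.float64(-0.9), np.float64(0.5)), (0.028, np.float64(0.4), np.float64(-0.8), np.float64(-0.1)), (0.027, np.float64(-0.4), np.float64(-1.6), np.float64(-0.4)), (0.026, np.float64(-0.6), np.float64(0.4), np.float64(0.3)), (0.025, np.float64(0.8), np.float64(0.1), np.float64(-0.3)), (0.024, np.float64(1.2), np.float64(-0.2), np.float64(0.4)), (0.023, np.float64(-0.4), np.float64(0.5), np.float64(0.3)), (0.022, np.float64(0.3), np.float64(-0.5), np.float64(0.0)), (0.021, np.float64(0.4), np.float64(1.4), np.float64(-0.4)), (0.02, np.float64(-0.1), np.float64(-0.3), np.float64(0.3)), (0.019, np.float64(0.5), np.float64(-0.3), np.float64(0.2)), (0.018, np.float64(0.2), np.float64(0.4), np.float64(3.0))] [0.51604228 0.12965812 0.0182773 ] 19.1
```

View pics/c3.png

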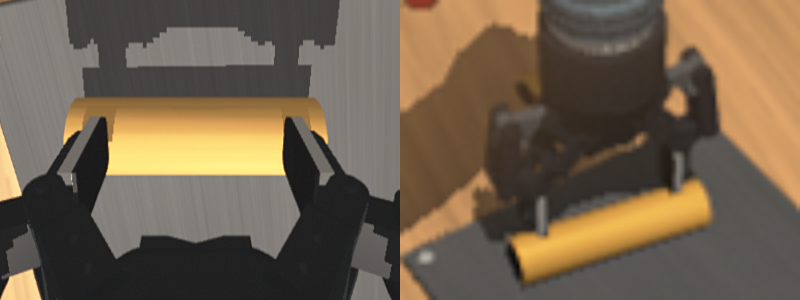

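Contact is at TCP z ≈ 0.018, with both tips on top of the tube at about (100,125) and (295,125) in the wrist crop. First rolling stroke now, with a small steering turn.

```bash
cat >> h.py <<'E'
ZC=.0183
def stroke(v,d,dyaw,press=.0008,lead=None,sp=.1,approach=True):
    """roll tube at v=(x,y,yaw) by d along -n (tip moves 2d), turning by dyaw; tip starts d/2 behind"""
    n=np.array([-np.sin(v[2]),np.cos(v[2])]); p=np.array(v[:2])+n*d/2*(1 if lead is None else lead)
    if approach: movel([*p,ZC+.008],quat(v[2],1),speed=.15)
    movel([*p,ZC-press],quat(v[2],1),speed=.04)
    f=[read_ft_force()]; 
    for k in(.5,1):
        a=v[2]+dyaw*k; e=p-2*d*k*n
        movel([*e,ZC-press],quat(a,1),speed=sp); f.append(read_ft_force())
    movel([*e,ZC+.008],quat(a,1),speed=.1)
    a=v[2]+dyaw; print(" F",np.round(f,1).tolist(),"t %.2f"%read_time_s())
    return [v[0]-d*n[0],v[1]-d*n[1],a]
E
python3 - <<'E'
from h import *
g=stroke([.5158,.1215,-.0119],.016,.04,approach=False)
print(np.round(g,4)); see(g)
E
```

```text
F [[-2.0, 0.8, 6.0], [-2.1, 0.6, 6.8], [0.4, 0.3, -0.0]] t 20.32
[0.5156 0.1055 0.0281]
  wrist [0.516  0.1124 0.0184] iou 0.832 plate frame [-4.1000e-03  1.3160e-01 -7.9025e+00]
  side [ 0.5147  0.116  -0.0182] iou 0.825 plate frame [-4.9000e-03  1.3540e-01 -9.9969e+00]
```

Run:
```python
from h import *
p=read_eef_pos(); print(p)
movel([p[0],p[1]+.0,.075],None,speed=.2)
o=see([.516,.110,.01])
im=np.hstack([cv2.resize(read_camera(c)[y0:y1,x0:x1,::-1],(400,300)) for c,(x0,y0,x1,y1) in dict(wrist=(0,0,512,384),side=(200,150,300,225)).items()])
cv2.imwrite("pics/c4.png",im); print(read_time_s())
```

```text
[0.51569483 0.09803519 0.02660506]
  line(wrist) yaw 0.1608, tube off 0.1346 yawdiff -9.78deg, line at tube x: -0.0210, visible len 0.173
  wrist [ 0.516   0.1153 -0.0099] iou 0.981 plate frame [-3.7000e-03  1.3450e-01 -9.5245e+00]
  side [ 0.5142  0.116  -0.0184] iou 0.966 plate frame [-5.40000e-03  1.35500e-01 -1.00071e+01]
21.0083
```

View pics/c4.png

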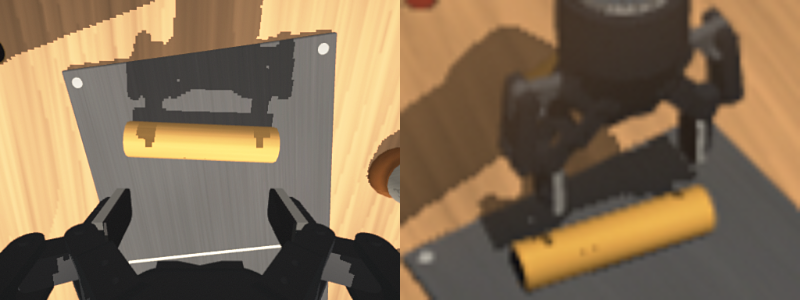

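The tube moved only about 6 mm and contact was lost partway. Next stroke I'll log force step by step to find the usable contact range.

Run:
```python
from h import *
v=np.array([.516,.1153,-.0118]); n=np.array([-np.sin(v[2]),np.cos(v[2])])
p=v[:2]+n*.012; q=quat(v[2],1)
movel([*p,ZC+.006],q,speed=.2); movel([*p,ZC-.0012],q,speed=.05)
L=[np.round(read_ft_force(),1).tolist()]
for k in range(1,9):
    e=p-n*.004*k; movel([*e,ZC-.0012],quat(v[2]+.005*k,1),speed=.1); L.append((np.round(read_ft_force(),1).tolist(),round(read_eef_pos()[2],4)))
    if k>2 and L[-1][0][2]<1.5: break
print(k); print(*L,sep="\n"); print(read_time_s())
movel([*e,.075],None,speed=.25)
see([v[0],v[1]-.008,v[2]]); print(read_time_s())
```

```text
8
[1.1, 0.3, 1.1]
([0.1, -0.2, 5.1], np.float64(0.0181))
([0.4, 0.1, 7.1], np.float64(0.0182))
([0.6, 0.3, 7.4], np.float64(0.0181))
([-0.9, -0.8, 8.2], np.float64(0.0181))
([0.4, -0.2, 7.7], np.float64(0.0181))
([0.3, -0.3, 7.8], np.float64(0.0181))
([0.8, -0.4, 8.1], np.float64(0.0181))
([0.9, 0.5, 8.8], np.float64(0.0181))
23.7417
  line(wrist) yaw 0.1609, tube off 0.1180 yawdiff -10.24deg, line at tube x: -0.0209, visible len 0.193
  wrist [ 0.5155  0.0986 -0.0179] iou 0.905 plate frame [-6.8000e-03  1.1810e-01 -9.9809e+00]
  side [ 0.5146  0.0985 -0.0215] iou 0.973 plate frame [-7.70000e-03  1.18200e-01 -1.01855e+01]
24.225
```

That stroke rolled cleanly: 32 mm of tip travel gave 16.7 mm of tube travel. The twist doesn't turn the tube, though. To take out the skew I'll straddle the tube with one tip on each side near opposite ends, and turn the tool to apply a pure couple.

Run:
```python
from h import *
c=np.array([.5152,.0985]); 
jaw=-.018-.84
move_ptp([*c,.05],quat(jaw,1)); t=read_time_s(); print(t,np.round(read_qpos(),2))
movel([*c,.004],None,speed=.12); print(read_time_s(),np.round(read_ft_force(),1))
while jaw<-.66:
    jaw+=.05; move_ptp([*c,.004],quat(jaw,1)); f=read_ft_force(); print(round(jaw,3),np.round(f,1),np.round(read_ft_torque(),2),round(read_time_s(),2))
    if np.hypot(*f[:2])>10: break
see([*c,-.018],cams=("side",))
im=np.hstack([cv2.resize(read_camera(k)[y0:y1,x0:x1,::-1],(400,300)) for k,(x0,y0,x1,y1) in dict(wrist=(0,0,512,384),side=(200,165,300,240)).items()])
cv2.imwrite("pics/c5.png",im); print(read_time_s())
```

```text
25.025 [ 0.37  0.49 -0.75  1.99  0.45  0.83 -1.49]
25.5583 [-0.1 -0.6  0.7]
-0.808 [ 0.7 -1.1 -0.2] [ 0.01 -0.06 -0.01] 25.81
-0.758 [-0.1 -0.3 -0.1] [ 0.07 -0.02  0.06] 26.06
-0.708 [-0.1 -0.3  1.1] [ 0.03  0.03 -0.  ] 26.31
-0.658 [-0.7  0.4  0.1] [-0.02  0.   -0.01] 26.56
  side [ 0.5119  0.0988 -0.0219] iou 0.784 plate frame [ -0.0103   0.1189 -10.2083]
26.7083
```

View pics/c5.png

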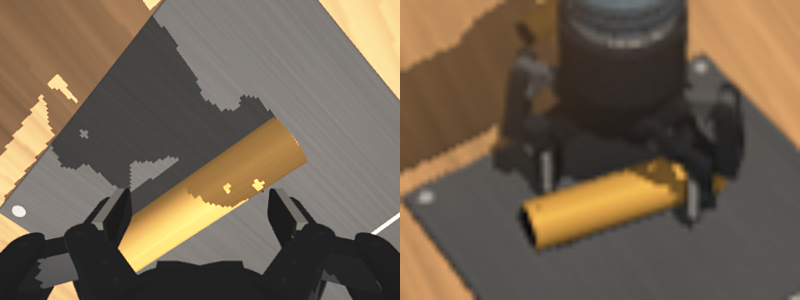

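Straddle works: one tip on each side of the tube, not yet touching. Continuing the turn, with gripper-dark pixels ignored in the fit.

```bash
python3 - <<'E'
s=open('h.py').read()
s=s.replace("for P,o in obs:","for P,o,*ig in obs:").replace("m=m>0\n","m=m>0\n            if ig: m=m&~ig[0]\n")
s=s.replace("b=brass(im)&near\n","ig=cv2.dilate((big(im).max(2)<45).astype(np.uint8),np.ones((9,9)))>0\n        b=brass(im)&near&~ig\n").replace("b=l==1+np.argmax(st[1:,4])","b=np.isin(l,1+np.flatnonzero(st[1:,4]>1500))").replace("fit(tube_mask,[(P,b)]","fit(tube_mask,[(P,b,ig)]")
open('h.py','w').write(s)
E
python3 - <<'E'
from h import *
c=np.array([.5152,.0985]); g=[*c,-.018]; o=see(g)
jaw=-.658
for s in range(4):
    jaw+=.05; move_ptp([*c,.004],quat(jaw,1)); f=read_ft_force(); print(round(jaw,3),np.round(f,1),np.round(read_ft_torque()[2],2),round(read_time_s(),2))
    o=see(g); g=o["wrist"][0]
    if np.hypot(*f[:2])>10 or g[2]>.12: break
E
```

```text
line(wrist) yaw 0.1732, tube off 0.1190 yawdiff -10.67deg, line at tube x: -0.0226, visible len 0.024
  wrist [ 0.5155  0.0982 -0.0131] iou 0.978 plate frame [-6.8000e-03  1.1770e-01 -9.7056e+00]
  side [ 0.5124  0.099  -0.0069] iou 0.957 plate frame [-0.0098  0.119  -9.3519]
-0.608 [0.2 0.1 0.2] -0.01 27.06
  line(wrist) yaw 0.1787, tube off 0.1190 yawdiff -10.85deg, line at tube x: -0.0233, visible len 0.020
  wrist [ 0.5155  0.0977 -0.0107] iou 0.978 plate frame [-6.9000e-03  1.1720e-01 -9.5667e+00]
  side [0.512  0.0988 0.0069] iou 0.948 plate frame [-0.0102  0.1189 -8.5615]
-0.558 [0.6 0.5 1.6] -0.0 27.41
  line(wrist) yaw 0.1703, tube off 0.1183 yawdiff -7.48deg, line at tube x: -0.0224, visible len 0.015
  wrist [0.5154 0.0977 0.0397] iou 0.983 plate frame [-0.0071  0.1172 -6.6785]
  side [0.5121 0.0989 0.0552] iou 0.949 plate frame [-0.0101  0.119  -5.7921]
-0.508 [ 0.8 -0.2 -0.7] 0.01 27.76
  line(wrist) yaw 0.1753, tube off 0.1188 yawdiff -5.00deg, line at tube x: -0.0229, visible len 0.012
  wrist [0.5154 0.0977 0.088 ] iou 0.985 plate frame [-0.007   0.1172 -3.9128]
  side [0.5099 0.0983 0.1014] iou 0.955 plate frame [-0.0124  0.1187 -3.1456]
-0.458 [-0.1 -0.6  0.3] -0.04 28.11
  line(wrist) yaw 0.2219, tube off 0.1231 yawdiff -4.79deg, line at tube x: -0.0285, visible len 0.008
  wrist [0.5154 0.0977 0.1382] iou 0.986 plate frame [-0.007   0.1172 -1.037 ]
  side [0.5118 0.0986 0.1577] iou 0.957 plate frame [-0.0105  0.1187  0.082 ]
```

The tube pivots in place as intended. I'll finish the turn, back off, and start rolling.

```bash
cat >> h.py <<'E'
PL=np.array([.5406,-.0170,.1595])
def roll(v,d,press=.0012,start=.010):
    """tip starts `start` behind the top, moves 2d along -n"""
    n=np.array([-np.sin(v[2]),np.cos(v[2])]); p=np.array(v[:2])+n*start; q=quat(v[2],1)
    movel([*p,ZC+.006],q,speed=.2); movel([*p,ZC-press],q,speed=.06); f=[]
    for k in(.25,.5,.75,1):
        e=p-2*d*k*n; movel([*e,ZC-press],q,speed=.08); f.append(read_ft_force()[2])
    movel([*e,ZC+.006],q,speed=.15)
    print(" Fz",np.round(f,1).tolist(),"t %.2f"%read_time_s())
    return [v[0]-d*n[0],v[1]-d*n[1],v[2]]
E
python3 - <<'E'
from h import *
c=np.array([.5152,.0985])
move_ptp([*c,.004],quat(-.437,1)); move_ptp([*c,.004],quat(-.53,1))
movel([*c,.05],None,speed=.15)
move_ptp([*c,.05],quat(.16,1)); print(read_time_s())
o=see([.5154,.0977,.16]); v=o["wrist"][0]
g=roll(v,.0145); print(np.round(g,4)); o=see(g)
E
```

```text
29.8
  line(wrist) yaw 0.1595, tube off 0.1166 yawdiff -0.27deg, line at tube x: -0.0206, visible len 0.132
  wrist [0.5155 0.0975 0.1549] iou 0.981 plate frame [-0.0066  0.1171 -0.2652]
  side [0.5148 0.098  0.1558] iou 0.973 plate frame [-0.0072  0.1176 -0.2093]
 Fz [6.1, 7.6, 8.8, 9.3] t 31.70
[0.5177 0.0832 0.1549]
  wrist [0.5181 0.0823 0.1551] iou 0.967 plate frame [-0.0065  0.1016 -0.2517]
  side [0.5176 0.0831 0.1517] iou 0.943 plate frame [-0.0068  0.1025 -0.4495]
```

Run:
```python
from h import *
g=[.5180,.0825,.155]
for i in range(5):
    g=roll(g,.0148); o=see(g,cams=("wrist","side"))
    w,iw=o["wrist"]; e=np.hypot(*(w[:2]-np.array(g[:2])))
    if iw<.93 or e>.006 or abs(w[2]-.155)>.05: print("stop",e); break
    g=[w[0],w[1],np.clip(w[2],.145,.17)]
    if toplate(g)[1]<.034: break
p=read_eef_pos(); movel([p[0],p[1],.06],None,speed=.25); o=see(g); print(read_time_s())
```

```text
Fz [8.9, 8.1, 9.6, 9.7] t 33.57
  line(wrist) yaw 0.1597, tube off 0.0862 yawdiff -0.36deg, line at tube x: -0.0198, visible len 0.127
  wrist [0.5204 0.0675 0.1534] iou 0.969 plate frame [-0.0066  0.0866 -0.3467]
  side [0.5197 0.0685 0.147 ] iou 0.943 plate frame [-0.007   0.0877 -0.7182]
 Fz [8.8, 9.3, 8.7, 8.8] t 35.43
  line(wrist) yaw 0.1596, tube off 0.0715 yawdiff -0.34deg, line at tube x: -0.0199, visible len 0.137
  wrist [0.5226 0.0526 0.1536] iou 0.964 plate frame [-0.0067  0.0715 -0.3353]
  side [0.5221 0.0536 0.1558] iou 0.946 plate frame [-0.007   0.0726 -0.2111]
 Fz [8.7, 8.3, 8.8, 10.1] t 37.30
  line(wrist) yaw 0.1616, tube off 0.0563 yawdiff -0.54deg, line at tube x: -0.0193, visible len 0.177
  wrist [0.525  0.0377 0.1522] iou 0.964 plate frame [-0.0067  0.0565 -0.4198]
  side [0.5245 0.0388 0.156 ] iou 0.939 plate frame [-0.007   0.0576 -0.201 ]
 Fz [9.1, 8.6, 9.0, 9.9] t 39.17
  line(wrist) yaw 0.1581, tube off 0.0412 yawdiff -0.34deg, line at tube x: -0.0190, visible len 0.212
  wrist [0.5272 0.0227 0.1522] iou 0.955 plate frame [-0.0069  0.0413 -0.4177]
  side [0.5264 0.0234 0.1448] iou 0.941 plate frame [-0.0076  0.0422 -0.8413]
 Fz [9.2, 9.0, 9.2, 9.6] t 41.03
  line(wrist) yaw 0.1618, tube off 0.0263 yawdiff -0.60deg, line at tube x: -0.0187, visible len 0.212
  wrist [0.5294 0.0079 0.1514] iou 0.957 plate frame [-0.0071  0.0263 -0.4643]
  side [0.5288 0.0087 0.1471] iou 0.940 plate frame [-0.0076  0.0272 -0.7109]
  line(wrist) yaw 0.1659, tube off 0.0263 yawdiff -1.03deg, line at tube x: -0.0187, visible len 0.211
  wrist [0.5292 0.0079 0.1479] iou 0.960 plate frame [-0.0072  0.0264 -0.6661]
  side [0.5288 0.0083 0.1465] iou 0.974 plate frame [-0.0076  0.0269 -0.7433]
41.525
```

Run:
```python
from h import *
g=[.5291,.0080,.148]
g=roll(g,.0140); o=see(g); w=o["wrist"][0]; s=o["side"][0]
r=(toplate(w)[1]+toplate(s)[1])/2; print("remaining",r)
if .006<r<.018:
    g=roll([w[0],w[1],.149],r/1.015,start=.004+r/2)
p=read_eef_pos(); q=quat(.16,1)
movel([p[0],p[1],.06],None,speed=.2); movel([p[0]-.012,p[1]-.08,.13],None,speed=.25); pause(.3)
o=see(g,("side","scene","wrist")); print(read_time_s())
im=np.hstack([cv2.resize(read_camera(k)[y0:y1,x0:x1,::-1],(400,300)) for k,(x0,y0,x1,y1) in dict(wrist=(0,0,512,384),side=(200,170,360,290)).items()])
cv2.imwrite("pics/c6.png",im)
```

```text
Fz [5.3, 5.6, 7.7, 8.2] t 43.38
  line(wrist) yaw 0.1592, tube off 0.0107 yawdiff -0.60deg, line at tube x: -0.0179, visible len 0.212
  wrist [ 0.5318 -0.0071  0.1487] iou 0.961 plate frame [-0.0071  0.0111 -0.6175]
  side [ 0.531  -0.0054  0.1456] iou 0.921 plate frame [-0.0076  0.013  -0.7971]
remaining 0.012053542235527733
 Fz [8.2, 8.3, 9.7, 8.9] t 45.25
  line(wrist) yaw 0.1585, tube off -0.0015 yawdiff -0.61deg, line at tube x: -0.0173, visible len 0.211
  side [ 0.5324 -0.0184  0.1515] iou 0.935 plate frame [-8.300e-03 -1.000e-04 -4.608e-01]
  scene [ 0.5377 -0.0167  0.1506] iou 0.768 plate frame [-0.0028  0.0008 -0.5107]
  wrist [ 0.533  -0.0189  0.1478] iou 0.987 plate frame [-0.0078 -0.0007 -0.6706]
46.6
```

View pics/c6.png

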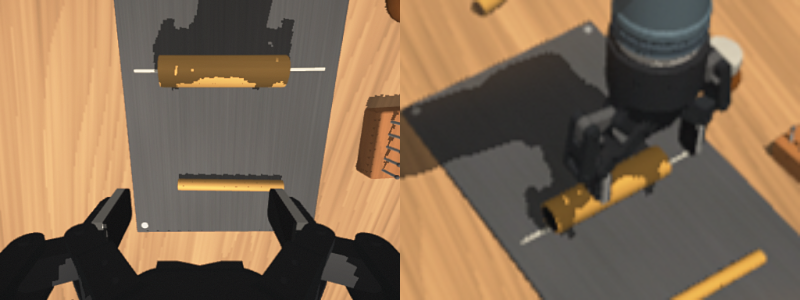

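Wrist view: the tube is centred on the line, which shows past both ends, at (135–158,70) and (290–325,69). The gripper is clear of everything, so I'm handing in.

```bash
python3 -c "
from bench import *
sign_off(); print(read_time_s())"
```

```text
the job is handed in; nothing more can be done
the job is handed in; nothing more can be done
```

The thick tube now lies along the white line, and I handed the job in at about 46.6 s of the 72 s limit.

**What I did:** I rolled it about 140 mm with both open fingertips pressing on its top at about 6–10 N, in ten strokes. In full strokes it moved about half as far as the tips, as rolling should. Twisting the tips from above did not turn the tube. I took out its roughly 10° skew early on by putting one tip on each side near opposite ends and turning the tool, which pivoted it in place on the plate.

**Last checks:**

| Measure | Wrist camera | Side camera |
|---|---|---|
| Offset from the line (plate y) | −0.7 mm (−1.5 mm against the line as seen) | −0.1 mm |
| Angle to the line | about −0.65° | about −0.5° |
| Position along the line | −8 mm from its centre | −8 mm from its centre |

The line shows past both ends of the tube. The gripper is clear of everything, and I never went near the thin tube or the other objects.

**What failed or disagreed:**
- **First stroke:** the tips lost contact partway, so the tube moved only about 6 mm.
- **Scene camera:** it disagreed by about 5 mm along the line, but its view was partly blocked and its fit was poor.

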